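# Lay out the soldering cell around its clamp fixture

## Robot

A 7-joint arm with a two-finger parallel gripper is mounted at the origin on the work surface. World frame = base frame: x ahead of the robot, y to its left, z up, the work surface at z = 0. Lengths are in m, angles in degrees, forces in N, time in s.
With the tool pointing down it reaches from about 0.4 to 0.925 m from the base axis. Payload 5.6 kg.
Tool frame: the origin (TCP) lies midway between the tips of the shut fingers; the grasp point (between the pads) lies 19 mm behind it; z points along the fingers, y is the line along which they close (so a half turn about z gives the same grasp; the last joint's range is limited). The gripper opens to 85 mm and grips with 20 to 120 N. Pads are 22 mm wide; open, the fingers measure 114 mm over their backs; the gripper's body (76 mm by 85 mm) begins 54 mm behind the grasp point. The pads swing forward as they close: fully open they stand 13 mm farther back than shut.
Start: joints at [-2.464, 26.786, -0.665, 91.828, 0.344, 61.387, -3.226], TCP at [0.65, -0, 0.231] pointing down, gripper open.
Joint ranges: [-144.91, 144.91], [-17.63, 115.5], [-89.93, 88.59], [15.96, 139.68], [-74.01, 254.01], [8.47, 105.57], [-167.45, 167.45]. Speed limits (degrees/s): [147.25, 147.25, 180, 180, 180, 180, 180].

## Interface

Orientations are given as a 3x3 rotation matrix whose columns are the frame's x, y, z axes.
In Python, from rig import env gives the robot as it stands. The module is installed in compiled form; this text tells all that it offers.
- The arm moves only by the tool send_rows, never from a script. Its argument "motion" is a list of rows, each a list of 5 numbers: the shift along the world's x, y, z in cm, then the turn about the world's z in rad, then the opening, from -1 (shut) to 1 (fully open). In form: [[tx, ty, tz, yaw, claw], ...]. A call has 1 to 20 rows; each row shifts and turns the commanded pose from where the row before left it; what a row does not reach is not made up. A row lasts 1/10 s, in which the tool goes at most 50 mm and 8.59 degrees, less where a joint would pass 70% of its speed; a pose out of reach is approached as far as the arm can. A call is refused whole if a number of a shift passes 5 or a number of a turn 0.15, either way. A call with a gripper value outside its range is refused whole. The fingers move at their own pace and stop on an object; "newtons" is the grip in N (left out, the last holds). Time passes only in rows, so rows that do not move let the fingers close. It gives the time, the measured TCP pose, the force, the opening and the grip force at its end, in the units of the state.
- env.get_obs(): the state, without advancing time (a new reading comes with each control period).
- env.capture(name): name is "scene" or "side" or "wrist"; returns (picture, depth): 384x512x3 uint8, blue, green, red; 384x512 float32, m along the optical axis (not along the pixel's ray), 0 where there is no reading.
- env.camera_info(name): a dict with "fx", "fy", "cx", "cy" (pixels), "pose" (4x4, takes a point from camera to world coordinates). Camera axes: x right, y up, looking along -z (the intrinsics and any distortion apply to the point x, -y, -z); pixel columns grow to the right and rows downward; lengths in m; the calibration is good to about 2 mm. A picture is of the moment at which its call begins: read the wrist's pose just before it. camera_info takes no time and is no camera call; for the wrist camera it gives the pose at the moment of the call.
- env.hand_in(): hands the job in; it is judged then, once.
The state is a dict: "t": time; "joints": joint angles; "joint_vel": joint speeds; "effort": joint torques, N m; "tcp_pos": TCP position; "orientation": TCP orientation; "wrist_force": force on the tool from outside, world axes, zero at the start; "moment": the same for the moment, N m; "gripper_width": finger opening in m; "grasp_force": force on a finger pad.
Only numpy, scipy, OpenCV 4.12 (cv2) and the standard library are available. Lean on these libraries where they do the work, as an engineer would, in place of code of your own. Each camera call takes 0.05 s, during which the arm holds its last target. There are 200 camera calls.

## Task

Lay out the soldering cell for the next batch: centre the flux jar on the end pad beside the clamp fixture, the large solder reel lying flat on the end pad beside the iron stand with the small reel centred on top of it, and the tip cleaner centred on the middle pad with its long side running left to right. Stand the spare-tip block on the bare bench straight behind the cleaner (on its far side from the robot), long side also left to right, with about 30 mm of clear space between the two. Set everything down upright and never tip anything over.

Things in the scene. Friction and masses are not known exactly. Their poses are not given: they have to be found in the camera images.
- jar: Loose white plastic flux jar with a screw lid, upright, closed: 50 mm diameter, 44 mm tall. Origin at the centre of its underside, z up.
- cleaner: Loose soldering-tip cleaner: a dark steel box filled to the brim with brass wool, 44 mm along its x, 60 mm along its y (the long side), 40 mm tall (wool flush with the rim). Solid to grip on all four sides. Origin at the centre of its underside, z up.
- reel_large: Loose full solder reel (grey plastic flanges, steel-coloured winding) lying flat: 56 mm diameter, 40 mm tall, flat top and bottom. Origin at the centre of its underside, z up.
- reel_small: Loose small solder reel of the same make, lying flat: 40 mm diameter, 30 mm tall. Origin at the centre of its underside, z up.
- tip_block: Loose black plastic block that holds eight spare soldering tips standing in two rows: 38 mm along its x, 56 mm along its y (the long side), block 32 mm tall, tips up to 47 mm (nothing to grip by). Origin at the centre of its underside, z up.
- pad_left: Fixed square pad of black rubber, 64 x 64 mm, 3 mm thick, lying on the bench, the leftmost (largest y) of the three alike pads that stand in a row left to right. Origin at the centre of its underside, on the bench. It may be turned a little; that does not matter.
- pad_mid: Fixed square pad of black rubber, 64 x 64 mm, 3 mm thick, lying on the bench, the middle one of the three alike pads that stand in a row left to right. Origin at the centre of its underside, on the bench. Square to the bench: its x axis points straight away from the robot, its y axis to the robot's left.
- pad_right: Fixed square pad of black rubber, 64 x 64 mm, 3 mm thick, lying on the bench, the rightmost (smallest y) of the three alike pads that stand in a row left to right. Origin at the centre of its underside, on the bench. It may be turned a little; that does not matter.
- fixture: Fixed clamp fixture: an aluminium bar 180 mm (its x) x 64 mm, 60 mm tall, with four small clamps in a row on top. It stands beyond one end of the row of pads, left or right. Origin at the centre of its underside.
- iron_stand: Fixed soldering-iron stand: dark base 100 mm (its x) x 70 mm with a yellow sponge, a wire coil and a black-handled iron leaning up and away from the robot, up to 150 mm tall. It stands beyond the other end of the row of pads. Origin at the centre of its underside.
Mind the look-alikes: they are no part of the job. What is shaped like the tip_block but green is not meant. What is shaped like the fixture but yellow is not meant.

How it is judged (in metres and radians):
At the end, for the whole second after the job is handed in: Jar, cleaner and large reel on their pads within 12 mm of centre; small reel on the large within 10 mm of its axis; tip block on the bench behind the cleaner, centres 56-86 mm apart, within 18 mm of the middle pad's centre line; block and cleaner left-right within 0.25 rad; all upright, at rest (((world y of fixture above 0 m and horizontal distance between jar and pad_left below 0.012 m and z of jar in the frame of pad_left below 0.008 m and horizontal distance between reel_large and pad_right below 0.012 m and z of reel_large in the frame of pad_right below 0.008 m) or (world y of fixture below 0 m and horizontal distance between jar and pad_right below 0.012 m and z of jar in the frame of pad_right below 0.008 m and horizontal distance between reel_large and pad_left below 0.012 m and z of reel_large in the frame of pad_left below 0.008 m)) and horizontal distance between cleaner and pad_mid below 0.012 m and z of cleaner in the frame of pad_mid below 0.008 m and angle between the y axis of each of cleaner, tip_block and the y axis of pad_mid, either way round below 0.25 rad and horizontal distance between reel_small and reel_large below 0.01 m and z of reel_small in the frame of reel_large between 0.036 and 0.046 m and x of tip_block in the frame of pad_mid above 0.03 m and y of tip_block in the frame of pad_mid between -0.018 and 0.018 m and horizontal distance between tip_block and cleaner between 0.056 and 0.086 m and height (world z) of tip_block below 0.004 m and angle between each of jar, cleaner, reel_large, reel_small, tip_block's own z axis and vertical below 0.08 rad and linear speed of each of jar, cleaner, reel_large, reel_small, tip_block below 0.02 m/s and angular speed of each of jar, cleaner, reel_large, reel_small, tip_block below 0.2 rad/s); the robot touches nothing.
It fails at once if one of the five things is tipped by more than 0.6 rad (angle between any of jar, cleaner, reel_large, reel_small, tip_block's own z axis and vertical above 0.6 rad).
It also fails if it takes over 109 s, if anything falls off the work surface, if the arm or the gripper's body presses on something with over 40 N, if the wrist force passes 120 N, or if a joint passes its speed limit or range.

## Working session

There is one attempt and no reset: what is moved stays moved. The work goes in short steps, Python scripts to look and compute and a tool call to move; the robot and the scene stay as the last step left them, time stands still between calls to the robot, and variables do not carry over. Pictures are saved under pics/ and viewed, at most 14 in all, crops included, and the job is handed in when it is done.

Besides the shell and the picture viewer there is one more tool, called after ">>>" as name(argument=value, ...) on one line, values as JSON. send_rows: Moves the arm, as the interface text tells. Its arguments: {"type":"object","properties":{"motion":{"type":"array"},"newtons":{"type":"number"}},"required":["motion"]}

```bash
mkdir -p pics
cat > h.py <<'E'
from rig import env
import numpy as np, cv2
def shot(cam,fn):
    i=env.camera_info(cam); p,d=env.capture(cam); cv2.imwrite('pics/'+fn+'.png',p); np.savez('pics/'+fn+'.npz',d=d,p=p,K=[i['fx'],i['fy'],i['cx'],i['cy']],T=i['pose'])
    return load(fn)
def load(fn):
    z=np.load('pics/'+fn+'.npz'); d=z['d'];fx,fy,cx,cy=z['K'];T=z['T']
    v,u=np.mgrid[:d.shape[0],:d.shape[1]]
    P=np.stack([(u-cx)/fx*d,-(v-cy)/fy*d,-d],-1)@T[:3,:3].T+T[:3,3]
    P[d==0]=np.nan
    return z['p'],P
E
python3 - <<'E'
from h import *
for c in('scene','side','wrist'):
    i=env.camera_info(c);print(c,i.keys(),np.round(i['pose'],2).tolist(),i['fx'])
    shot(c,c+'0')
a=cv2.imread('pics/scene0.png')
o=env.get_obs();print(o['t'],o['tcp_pos'],o['gripper_width'])
E
```

```text
scene dict_keys(['fx', 'fy', 'cx', 'cy', 'pose']) [[-0.51, -0.59, 0.63, 1.18], [0.86, -0.36, 0.36, 0.45], [0.01, 0.73, 0.69, 0.83], [0.0, 0.0, 0.0, 1.0]] 422.722426849545
side dict_keys(['fx', 'fy', 'cx', 'cy', 'pose']) [[1.0, 0.04, -0.03, 0.41], [-0.05, 0.57, -0.82, -0.83], [-0.02, 0.82, 0.57, 0.6], [0.0, 0.0, 0.0, 1.0]] 365.6309741688443
wrist dict_keys(['fx', 'fy', 'cx', 'cy', 'pose']) [[1.0, 0.0, 0.0, 0.65], [-0.0, 0.96, 0.29, 0.07], [-0.0, -0.29, 0.96, 0.37], [0.0, 0.0, 0.0, 1.0]] 275.9645844802145
0.15 [ 6.49579768e-01 -6.17481151e-05  2.30558201e-01] 0.08572778948580595
```

View pics/scene0.png

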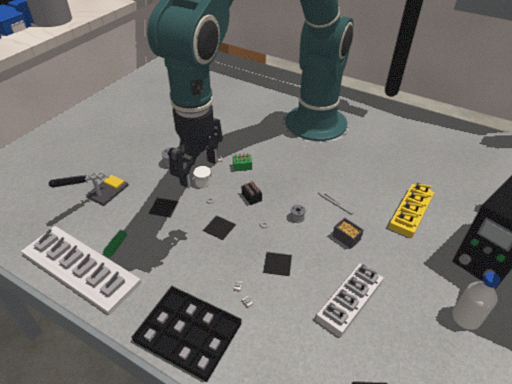

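View pics/side0.png

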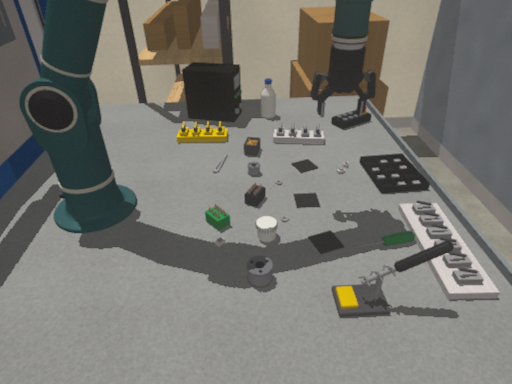

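Candidates, by pixel:
- **Tip block:** black at scene (252,192) / side (256,194), which fits. The green one at scene (242,162) is a decoy.
- **Fixture:** the 4-clamp aluminium bar at scene (350,298) is the one. The yellow bar at (413,208) is a decoy, and the 6-clamp strip at (80,265) isn't it.
- **Jar:** scene (202,177).
- **Large reel:** side (260,270).
- **Small reel:** scene (298,214).
- **Cleaner:** scene (347,233).
- **Pads:** right (164,208), middle (220,228) and left (278,264) in scene.

The fixture is on the +y side, so the jar goes on pad_left and the large reel on pad_right.

```bash
cat > ortho.py <<'E'
from h import *
def ortho(fn,x0=.3,x1=1.0,y0=-.4,y1=.4,s=1000,zmax=.12):
    p,P=load(fn); p=cv2.resize(p,None,fx=3,fy=3,interpolation=cv2.INTER_NEAREST); P=np.repeat(np.repeat(P,3,0),3,1)
    z=np.load('pics/'+fn+'.npz');d=z['d'];fx,fy,cx,cy=z['K'];T=z['T']
    d=cv2.resize(d,None,fx=3,fy=3,interpolation=cv2.INTER_NEAREST)
    v,u=np.mgrid[:d.shape[0],:d.shape[1]]/3.-1/3
    P=np.stack([(u-cx)/fx*d,-(v-cy)/fy*d,-d],-1)@T[:3,:3].T+T[:3,3]
    H,W=int((x1-x0)*s),int((y1-y0)*s)
    m=(d>0)&(P[...,2]<zmax)
    r=((x1-P[...,0])*s).round().astype(int);c=((y1-P[...,1])*s).round().astype(int)
    m&=(r>=0)&(r<H)&(c>=0)&(c<W)
    h=np.full((H,W),-1.);img=np.zeros((H,W,3),np.uint8)
    idx=np.argsort(P[...,2][m]); rr,cc=r[m][idx],c[m][idx]
    h[rr,cc]=P[...,2][m][idx]; img[rr,cc]=p[m][idx]
    return img,h
E
python3 - <<'E'
from ortho import *
hs=[]
a,h=ortho('side0');b,h2=ortho('scene0')
def grid(a):
    for i in range(0,700,100):cv2.line(a,(0,i),(800,i),(0,200,0),1)
    for i in range(0,800,100):cv2.line(a,(i,0),(i,700),(0,200,0),1)
    return a
o=np.hstack([cv2.resize(grid(a),(400,350),interpolation=cv2.INTER_AREA),cv2.resize(grid(b),(400,350),interpolation=cv2.INTER_AREA)])
cv2.imwrite('pics/ortho0.png',o)
for fn in('side0','scene0'):
    p,P=load(fn)
    pts={'side0':dict(jar=(266,222),block=(255,192),clean=(252,144),rl=(260,264),rs=(254,166),pr=(326,242),pm=(307,200),pl=(305,165),fix=(299,135)),
     'scene0':dict(jar=(202,172),block=(251,189),clean=(347,228),rs=(298,210),pr=(164,208),pm=(220,228),pl=(278,264),fix=(350,298))}[fn]
    for k,(u,v) in pts.items(): print(fn,k,np.round(P[v,u],3))
E
```

```text
side0 jar [ 0.457 -0.155  0.045]
side0 block [ 0.438 -0.015  0.037]
side0 clean [0.442 0.272 0.035]
side0 rl [ 0.435 -0.288  0.042]
side0 rs [0.442 0.135 0.03 ]
side0 pr [ 0.598 -0.19   0.004]
side0 pm [ 0.581 -0.017  0.003]
side0 pl [0.607 0.177 0.001]
side0 fix [0.612 0.351 0.023]
scene0 jar [ 0.462 -0.145  0.045]
scene0 block [0.438 0.004 0.031]
scene0 clean [0.437 0.287 0.032]
scene0 rs [0.444 0.152 0.032]
scene0 pr [ 0.602 -0.175  0.004]
scene0 pm [ 0.581 -0.005  0.001]
scene0 pl [0.606 0.181 0.002]
scene0 fix [0.635 0.37  0.045]
```

View pics/ortho0.png

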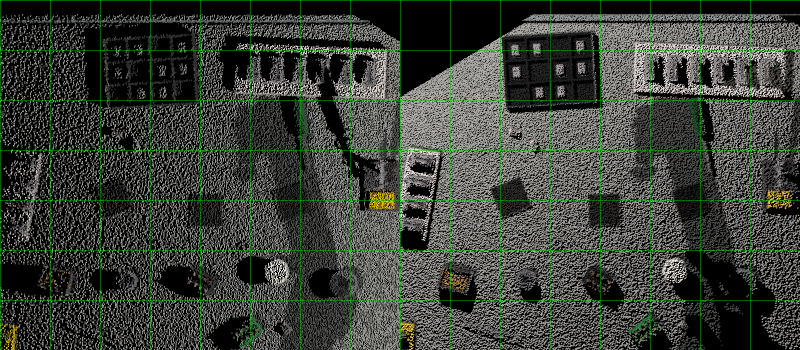

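View pics/wrist0.png

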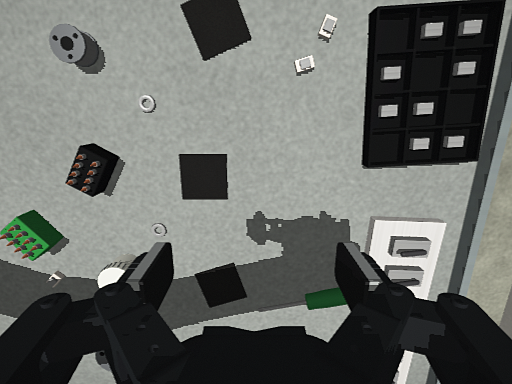

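The wrist view shows the small reel at (67,43), the black block at (93,170), the green decoy at (30,235), and the pads at (215,25), (203,176) and (221,285). I'll get a view of the right side next.

>>> send_rows(motion=[[-2,-4.5,0,0,1],[-2,-4.5,0,0,1],[-2,-4.5,0,0,1],[-2,-4.5,0,0,1],[-2,-4.5,0,0,1],[0,-4.5,0,0,1],[0,-4.5,0,0,1],[0,-4.5,0,0,1],[0,0,0,0,1],[0,0,0,0,1],[0,0,0,0,1]])

```text
t: 1.25
tcp_pos: [0.5504, -0.3584, 0.2309]
orientation: [[-0.002, 1.0, -0.0], [1.0, 0.002, 0.001], [0.001, -0.0, -1.0]]
wrist_force: [0.0, 0.4, -0.0]
gripper_width: 0.0854
grasp_force: 0.0
```

Run:
```python
from h import *
for c in('scene','side','wrist'): shot(c,c+'1')
```

```text
(no output)
```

View pics/wrist1.png

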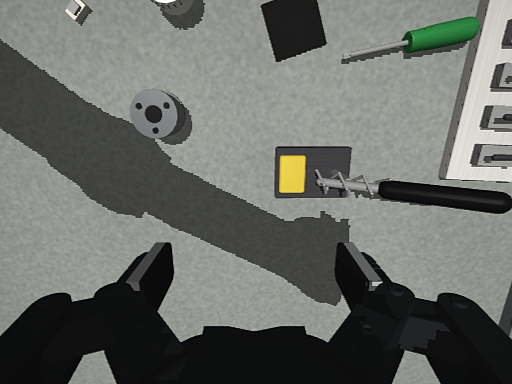

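```bash
cat > seg.py <<'E'
from h import *
def top(fn,uv,tol=.006,zmin=.015,rad=.05):
    """top surface around a pixel: centre, circle radius, rect size, yaw of long side (deg from +y)"""
    p,P=load(fn); c=P[uv[1],uv[0]]
    near=(np.hypot(P[...,0]-c[0],P[...,1]-c[1])<rad)&(P[...,2]>zmin)
    _,lab=cv2.connectedComponents(near.astype(np.uint8)); m=lab==lab[uv[1],uv[0]]
    z=np.percentile(P[m][:,2],90); q=P[m&(abs(P[...,2]-z)<tol)][:,:2]
    return fit(q,z)
def pad(fn,uv):
    p,P=load(fn); c=P[uv[1],uv[0]]
    m=(p.max(2)<50)&(np.hypot(P[...,0]-c[0],P[...,1]-c[1])<.06)&(P[...,2]<.01)
    m=cv2.morphologyEx(m.astype(np.uint8),cv2.MORPH_OPEN,np.ones((3,3)))
    _,lab=cv2.connectedComponents(m); return fit(P[lab==lab[uv[1],uv[0]]][:,:2],c[2])
def fit(q,z):
    q=(q*1000).astype(np.float32); (cc,r)=cv2.minEnclosingCircle(q); R=cv2.minAreaRect(q); b=cv2.boxPoints(R)
    e=max((b[1]-b[0],b[2]-b[1]),key=np.linalg.norm); yaw=(np.degrees(np.arctan2(-e[0],e[1]))+90)%180-90
    return 'n%d z%.0f circ(%.0f,%.0f) r%.1f rect(%.0f,%.0f) %.0fx%.0f longyaw %.0f'%(len(q),z*1000,*cc,r,*R[0],*R[1],yaw)
E
python3 - <<'E'
from seg import *
for n,f,uv in (('rl','wrist1',(140,115)),('rlside','side1',(250,264)),('jar_sc','scene1',(202,172)),('jar_si','side1',(266,222)),
 ('rs','wrist0',(55,43)),('rs_sc','scene1',(298,208)),('block','wrist0',(88,165)),('clean_sc','scene1',(347,230)),('block_sc','scene1',(251,190))):
    print(n,top(f,uv))
print(top('wrist0',(88,165),tol=.03))
for n,f,uv in (('pr','wrist1',(294,28)),('pm','wrist0',(203,176)),('pl','wrist0',(215,25)),('pr','scene1',(164,208)),('pm','scene1',(220,228)),('pl','scene1',(278,264))): print(n,pad(f,uv))
p,P=load('wrist1');print('stand',P[172,313],P[150,280],P[195,348])
E
```

```text
Still running in the background as job /tmp/bash_jobs.1000/a1876f836067 (pid 550). You'll get a notice when it ends.
```

```bash
kill -- -$(cat /tmp/bash_jobs.1000/a1876f836067/pid); cat /tmp/bash_jobs.1000/a1876f836067/stdout
sed -i 's/    q=(q\*1000)/    q=q[np.isfinite(q).all(1)]\n    if len(q)>8000 or len(q)<5: return "bad seed"\n    q=(q*1000)/; s/max(2)<50/max(2)<60/' seg.py
cat > m.py <<'E'
from seg import *
for n,f,uv in (('rl','wrist1',(140,115)),('rlside','side1',(250,264)),('jar_sc','scene1',(202,172)),('jar_si','side1',(266,222)),
 ('rs','wrist0',(55,43)),('rs_sc','scene1',(298,208)),('block','wrist0',(88,165)),('clean_sc','scene1',(347,230)),('block_sc','scene1',(251,190))):
    print(n,top(f,uv),flush=True)
print(top('wrist0',(88,165),tol=.03))
for n,f,uv in (('pr','wrist1',(294,28)),('pm','wrist0',(203,176)),('pl','wrist0',(215,25)),('pr','scene1',(164,208)),('pm','scene1',(220,228)),('pl','scene1',(278,264))): print(n,pad(f,uv),load(f)[0][uv[1],uv[0]],flush=True)
p,P=load('wrist1');print('stand',P[172,313],P[150,280],P[195,348])
E
timeout 60 python3 m.py
```

```text
rl n1875 z40 circ(433,-287) r27.9 rect(433,-287) 55x55 longyaw -7
rlside n433 z41 circ(433,-286) r28.9 rect(433,-287) 54x56 longyaw 21
jar_sc bad seed
jar_si n248 z45 circ(457,-153) r26.1 rect(457,-153) 50x50 longyaw 41
rs n1140 z30 circ(439,147) r20.5 rect(440,147) 39x39 longyaw 90
rs_sc n135 z31 circ(441,148) r20.4 rect(442,149) 37x37 longyaw 68
block n333 z38 circ(437,1) r29.1 rect(437,2) 52x35 longyaw -28
clean_sc n219 z39 circ(442,291) r36.4 rect(441,289) 63x47 longyaw -15
block_sc n58 z40 circ(439,0) r25.2 rect(441,0) 46x28 longyaw -27
n1602 z38 circ(436,1) r32.8 rect(437,2) 56x38 longyaw -29
pr n2926 z1 circ(596,-186) r43.2 rect(597,-185) 64x64 longyaw 18 [27 29 30]
pm n2048 z2 circ(579,-11) r42.9 rect(579,-12) 63x62 longyaw -90 [32 33 35]
pl n2842 z3 circ(604,174) r43.6 rect(604,175) 63x64 longyaw 22 [30 31 31]
pr n343 z4 circ(600,-179) r39.5 rect(600,-179) 62x60 longyaw -71 [45 47 48]
pm n387 z2 circ(582,-10) r39.9 rect(583,-8) 63x61 longyaw -89 [41 42 49]
pl n507 z-1 circ(605,179) r41.1 rect(606,179) 62x61 longyaw -69 [40 40 48]
stand [ 0.62860548 -0.36130981  0.01099339] [ 0.58372611 -0.33214887  0.01082728] [ 0.65579954 -0.37449058  0.07465134]
```

Everything was measured from consistent views. Large reel first: I'll hover over (433,−287).

>>> send_rows(motion=[[-3,1.8,-2,0,1],[-3,1.8,-3,0,1],[-3,1.8,-4,0,1],[-2.7,1.7,-4,0,1],[0,0,-3,0,1],[0,0,0,0,1],[0,0,0,0,1]], newtons=40)

```text
t: 2.1
tcp_pos: [0.4365, -0.2904, 0.0753]
orientation: [[-0.001, 1.0, 0.001], [1.0, 0.001, -0.0], [-0.0, 0.001, -1.0]]
wrist_force: [0.5, -0.3, 0.9]
gripper_width: 0.0855
grasp_force: 0.0
```

>>> send_rows(motion=[[-0.35,0.3,-2.5,0,1],[0,0,-2.5,0,1],[0,0,-1.5,0,1],[0,0,-0.5,0,1],[0,0,0,0,1],[0,0,0,0,1]])

```text
t: 2.7
tcp_pos: [0.4329, -0.288, 0.0056]
orientation: [[0.0, 1.0, 0.002], [1.0, -0.0, -0.001], [-0.001, 0.002, -1.0]]
wrist_force: [-0.9, -0.1, 0.2]
gripper_width: 0.0853
grasp_force: 0.0
```

>>> send_rows(motion=[[0,0,0,0,-1],[0,0,0,0,-1],[0,0,0,0,-1],[0,0,0,0,-1],[0,0,0,0,-1],[0,0,0,0,-1],[0,0,0,0,-1],[0,0,0,0,-1]])

```text
t: 3.5
tcp_pos: [0.4328, -0.2879, 0.0056]
orientation: [[0.0, 1.0, 0.002], [1.0, -0.0, -0.001], [-0.001, 0.002, -1.0]]
wrist_force: [-0.5, 1.0, 5.4]
gripper_width: 0.0553
grasp_force: 41.6
```

>>> send_rows(motion=[[0,0,1,0,-1],[0,0,2,0,-1],[0,0,3,0,-1],[1.5,1,0,0,-1],[3,2,0,0,-1],[3.5,2.2,0,0,-1],[3.5,2.2,0,0,-1],[3,2,0,0,-1],[2,1,0,0,-1],[0,0,0,0,-1],[0,0,0,0,-1],[0,0,0,0,-1]])

```text
t: 4.7
tcp_pos: [0.5954, -0.1845, 0.0645]
orientation: [[0.002, 1.0, -0.002], [1.0, -0.002, -0.0], [-0.0, -0.002, -1.0]]
wrist_force: [-1.0, -0.9, -2.8]
gripper_width: 0.0552
grasp_force: 43.2
```

>>> send_rows(motion=[[0.25,0,-2,0,-1],[0,0,-1.8,0,-1],[0,0,-1,0,-1],[0,0,-0.5,0,-1],[0,0,-0.3,0,-1],[0,0,0,0,-1],[0,0,0,0,-1]])

```text
t: 5.4
tcp_pos: [0.5999, -0.1838, 0.0092]
orientation: [[0.0, 1.0, 0.001], [1.0, -0.0, -0.0], [-0.0, 0.001, -1.0]]
wrist_force: [0.4, 0.4, -2.2]
gripper_width: 0.0552
grasp_force: 43.2
```

>>> send_rows(motion=[[0,0,0,0,0.2],[0,0,0,0,0.6],[0,0,0,0,1],[0,0,0,0,1],[0,0,1,0,1],[0,0,2.5,0,1],[0,0,3,0,1],[0,0,2,0,1],[0,0,0,0,1],[0,0,0,0,1]])

```text
t: 6.4
tcp_pos: [0.5996, -0.1835, 0.0943]
orientation: [[0.0, 1.0, 0.001], [1.0, -0.0, -0.0], [-0.0, 0.001, -1.0]]
wrist_force: [-1.0, 0.5, -1.4]
gripper_width: 0.0851
grasp_force: 0.0
```

>>> send_rows(motion=[[-2,0.5,0,0,1],[-3,0.6,0,0,1],[-3.3,0.6,0,0,1],[-3,0.6,0,0,1],[-2,0.5,0,0,1],[-1,0.2,0,0,1],[0,0,0,0,1],[0,0,0,0,1],[0,0,0,0,1]])

```text
t: 7.3
tcp_pos: [0.4577, -0.1537, 0.0935]
orientation: [[-0.0, 1.0, 0.001], [1.0, 0.0, -0.0], [-0.0, 0.001, -1.0]]
wrist_force: [0.3, -0.5, 0.5]
gripper_width: 0.0858
grasp_force: 0.0
```

Run:
```python
from seg import *
shot('side','side2')
print(top('side2',(266,222)))
```

```text
n245 z45 circ(457,-153) r25.8 rect(457,-153) 48x48 longyaw -29
```

>>> send_rows(motion=[[0,0,-3,0,1],[0,0,-3,0,1],[0,0,-2,0,1],[0,0,-0.6,0,1],[0,0,0,0,1],[0,0,0,0,-1],[0,0,0,0,-1],[0,0,0,0,-1],[0,0,0,0,-1],[0,0,0,0,-1],[0,0,0,0,-1],[0,0,0,0,-1],[0,0,0,0,-1]])

```text
t: 8.65
tcp_pos: [0.4574, -0.1537, 0.0088]
orientation: [[0.0, 1.0, 0.002], [1.0, -0.0, -0.001], [-0.001, 0.002, -1.0]]
wrist_force: [-0.6, 0.4, 5.5]
gripper_width: 0.049
grasp_force: 40.9
```

>>> send_rows(motion=[[0,0,1,0,-1],[0,0,2,0,-1],[0,0,4,0,-1],[1,2,0,0,-1],[1.5,3,0,0,-1],[1.5,3.5,0,0,-1],[1.5,3.5,0,0,-1],[1.5,3.5,0,0,-1],[1.5,3.5,0,0,-1],[1.5,3.5,0,0,-1],[1.5,3.5,0,0,-1],[1.5,3.5,0,0,-1],[1.3,2.5,0,0,-1],[0.5,1,0,0,-1],[0,0,0,0,-1],[0,0,0,0,-1],[0,0,0,0,-1]])

```text
t: 10.35
tcp_pos: [0.604, 0.174, 0.0776]
orientation: [[0.003, 1.0, -0.001], [1.0, -0.003, -0.001], [-0.001, -0.001, -1.0]]
wrist_force: [-0.2, -0.6, -1.5]
gripper_width: 0.049
grasp_force: 41.8
```

>>> send_rows(motion=[[0,0.1,-2,0,-1],[0,0,-2.5,0,-1],[0,0,-1.2,0,-1],[0,0,-0.6,0,-1],[0,0,-0.3,0,-1],[0,0,0,0,-1],[0,0,0,0,-1],[0,0,0,0,0],[0,0,0,0,0.6],[0,0,0,0,1],[0,0,0,0,1],[0,0,1,0,1],[0,0,2.5,0,1],[0,0,3,0,1],[0,0,2,0,1],[0,0,0,0,1],[0,0,0,0,1]])

```text
t: 12.05
tcp_pos: [0.6045, 0.1776, 0.0971]
orientation: [[0.0, 1.0, 0.001], [1.0, -0.0, 0.0], [0.0, 0.001, -1.0]]
wrist_force: [-0.8, 0.1, 0.5]
gripper_width: 0.0853
grasp_force: 0.0
```

Next the small reel at (440,147).

>>> send_rows(motion=[[-2,-0.5,0,0,1],[-3,-0.6,0,0,1],[-3.5,-0.6,0,0,1],[-3.5,-0.6,0,0,1],[-2.5,-0.4,0,0,1],[-1.5,-0.3,0,0,1],[-0.4,0,0,0,1],[0,0,0,0,1],[0,0,0,0,1],[0,0,0,0,1]])

```text
t: 13.05
tcp_pos: [0.4413, 0.1477, 0.0964]
orientation: [[0.0, 1.0, 0.0], [1.0, -0.0, 0.0], [0.0, 0.0, -1.0]]
wrist_force: [0.2, -0.1, 0.7]
gripper_width: 0.0856
grasp_force: 0.0
```

Run:
```python
from seg import *
shot('wrist','wrist3');shot('side','side3')
print(top('side3',(254,166)))
p,P=load('wrist3')
for n,w in(('jar',(604,177)),('rs',(440,147)),('clean',(441,289))):
    m=np.nanargmin(np.hypot(P[...,0]*1e3-w[0],P[...,1]*1e3-w[1])+(P[...,2]<.02)*1e3); v,u=divmod(m,512); print(n,u,v,P[v,u])
    print(top('wrist3',(u,v)))
```

```text
n82 z31 circ(437,148) r22.0 rect(440,145) 38x37 longyaw -43
jar 484 175 [0.60394944 0.17701925 0.0460835 ]
n3844 z47 circ(603,178) r26.0 rect(600,178) 46x51 longyaw 15
rs 254 208 [0.44028834 0.14697925 0.03012982]
n1815 z30 circ(439,147) r19.8 rect(439,147) 39x39 longyaw -1
clean 255 1 [0.44118532 0.28914673 0.03087391]
n1529 z39 circ(436,276) r27.8 rect(436,276) 35x44 longyaw 75
```

View pics/wrist3.png

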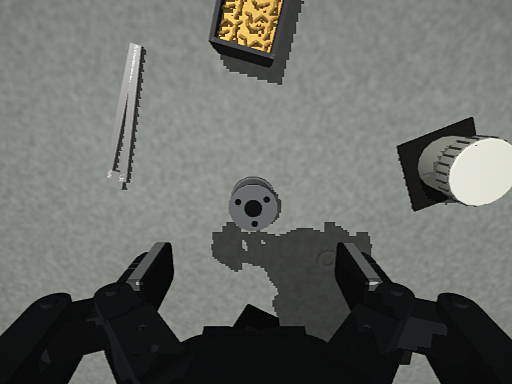

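>>> send_rows(motion=[[-0.1,0,-3,0,1],[0,0,-3,0,1],[0,0,-2,0,1],[0,0,-0.9,0,1],[0,0,-0.3,0,1],[0,0,0,0,1],[0,0,0,0,-1],[0,0,0,0,-1],[0,0,0,0,-1],[0,0,0,0,-1],[0,0,0,0,-1],[0,0,0,0,-1],[0,0,0,0,-1],[0,0,0,0,-1],[0,0,0,0,-1]])

```text
t: 14.65
tcp_pos: [0.4399, 0.1477, 0.0054]
orientation: [[0.0, 1.0, 0.001], [1.0, -0.0, 0.0], [0.0, 0.001, -1.0]]
wrist_force: [-1.1, -0.5, 6.1]
gripper_width: 0.0388
grasp_force: 39.6
```

>>> send_rows(motion=[[0,0,1,0,-1],[0,0,2.5,0,-1],[0,0,4,0,-1],[1,-2,1.5,0,-1],[1.5,-3,0,0,-1],[1.7,-3.5,0,0,-1],[1.7,-3.5,0,0,-1],[1.7,-3.5,0,0,-1],[1.7,-3.5,0,0,-1],[1.7,-3.5,0,0,-1],[1.7,-3.5,0,0,-1],[1.5,-3.5,0,0,-1],[1,-2.5,0,0,-1],[0.7,-1,0,0,-1],[0,0,0,0,-1],[0,0,0,0,-1],[0,0,0,0,-1]])

```text
t: 16.35
tcp_pos: [0.598, -0.18, 0.0945]
orientation: [[-0.003, 1.0, -0.001], [1.0, 0.003, 0.001], [0.001, -0.001, -1.0]]
wrist_force: [0.0, 0.5, -1.0]
gripper_width: 0.0387
grasp_force: 40.6
```

Run:
```python
from h import *
p,P=shot('side','side4'); p2,P2=shot('scene','scene4')
for q in(P,P2):
    near=(np.hypot(q[...,0]-.599,q[...,1]+.184)<.045)
    for lo,hi in((.035,.05),(.07,.085),(.085,.105)):
        s=q[near&(q[...,2]>lo)&(q[...,2]<hi)]
        if len(s)>5:
            c,r=cv2.minEnclosingCircle((s[:,:2]*1000).astype(np.float32)); print(lo,len(s),c,r,s.min(0),s.max(0))
cv2.imwrite('pics/c4.png',np.hstack([cv2.resize(p[130:290,240:400],(400,400)),cv2.resize(p2[110:270,90:250],(400,400))]))
```

```text
0.035 327 (599.2777099609375, -182.57261657714844) 28.93309783935547 [ 0.57113506 -0.21149975  0.0351344 ] [ 0.62495348 -0.1549728   0.04688918]
0.085 128 (597.4662475585938, -185.87716674804688) 30.73440170288086 [ 0.56676943 -0.20132838  0.0880381 ] [ 0.62816306 -0.17812885  0.10481587]
0.035 264 (597.3306274414062, -179.12535095214844) 30.662580490112305 [ 0.5696675  -0.20731836  0.03533125] [ 0.62738515 -0.15258441  0.04634198]
0.085 75 (598.6800537109375, -177.85568237304688) 31.939443588256836 [ 0.56708931 -0.18256138  0.08959137] [ 0.63027086 -0.15866725  0.10447033]
```

View pics/c4.png

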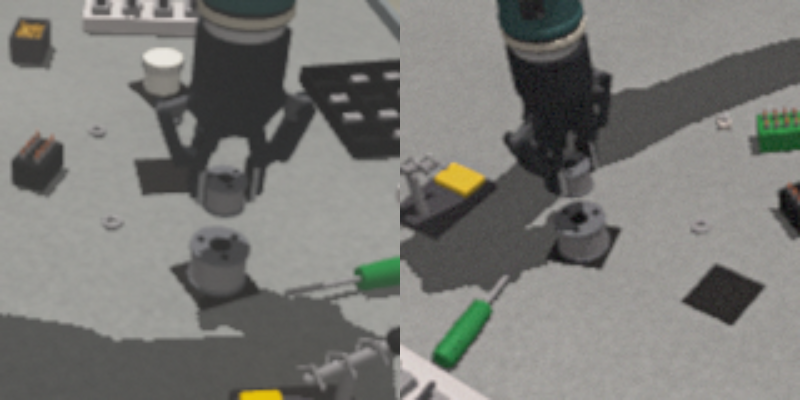

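The crop shows the large reel centred on its pad at (220,265), the held small reel above it, and the jar on the left pad. Now lower the small reel.

>>> send_rows(motion=[[0.1,-0.2,0,0,-1],[0,0,-1.5,0,-1],[0,0,-1.5,0,-1],[0,0,-0.8,0,-1],[0,0,-0.4,0,-1],[0,0,-0.2,0,-1],[0,0,0,0,-1],[0,0,0,0,-1]])

```text
t: 17.25
tcp_pos: [0.5997, -0.1846, 0.0509]
orientation: [[0.0, 1.0, 0.001], [1.0, -0.0, -0.0], [-0.0, 0.001, -1.0]]
wrist_force: [-0.1, -0.1, -1.4]
gripper_width: 0.039
grasp_force: 40.6
```

>>> send_rows(motion=[[0,0.2,0,0,-1],[0,0,-0.1,0,-1],[0,0,-0.1,0,-1],[0,0,0,0,-1],[0,0,0,0,-1]])

```text
t: 17.75
tcp_pos: [0.5994, -0.1825, 0.0486]
orientation: [[0.0, 1.0, 0.0], [1.0, -0.0, -0.0], [-0.0, 0.0, -1.0]]
wrist_force: [-0.7, 0.4, -1.2]
gripper_width: 0.0388
grasp_force: 40.7
```

>>> send_rows(motion=[[0,0,0,0,0],[0,0,0,0,0.3],[0,0,0,0,0.7],[0,0,0,0,1],[0,0,0,0,1],[0,0,1,0,1],[0,0,2.5,0,1],[0,0,3,0,1],[0,0,1,0,1],[0,0,0,0,1],[0,0,0,0,1]])

```text
t: 18.85
tcp_pos: [0.5989, -0.1823, 0.1231]
orientation: [[-0.0, 1.0, -0.001], [1.0, 0.0, 0.0], [0.0, -0.001, -1.0]]
wrist_force: [-1.2, 0.1, 0.6]
gripper_width: 0.0856
grasp_force: 0.0
```

>>> send_rows(motion=[[-1,1,0,0.05,1],[-1.5,1.7,0,0.1,1],[-1.5,1.7,0,0.1,1],[-1.5,1.7,0,0.1,1],[-1.5,1.7,0,0.1,1],[-1.5,1.7,0,0.1,1],[-1.5,1.7,0,0.1,1],[-1.5,1.7,0,0.1,1],[-1.5,1.7,0,0.1,1],[-1.5,1.7,0,0.1,1],[-1.2,1.5,0,0.1,1],[-0.5,0.6,0,0.015,1],[0,0,0,0,1],[0,0,0,0,1],[0,0,0,0,1]])

```text
t: 20.35
tcp_pos: [0.438, 0.0007, 0.1234]
orientation: [[-0.874, 0.487, 0.0], [0.487, 0.874, -0.0], [-0.0, -0.0, -1.0]]
wrist_force: [0.2, -1.7, 0.2]
gripper_width: 0.0853
grasp_force: 0.0
```

Run:
```python
from h import *
p,P=shot('wrist','wrist5'); q,Q=shot('side','side5')
cv2.imwrite('pics/c5.png',np.hstack([p,cv2.resize(q[120:264,230:350],(288,384))]))
```

```text
(no output)
```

View pics/c5.png

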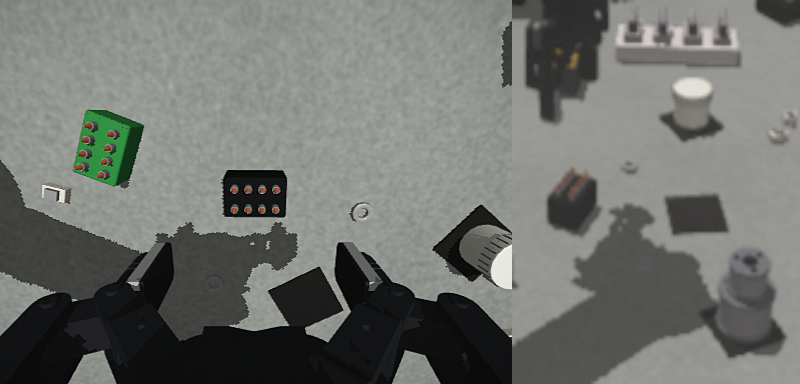

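Left: the black block at (255,193) is square and centred between the fingers. Right: the stack at (748,300) and the jar stand well. Now descend and grip.

>>> send_rows(motion=[[-0.1,0.1,-3,0,1],[0,0,-4,0,1],[0,0,-3,0,1],[0,0,-1.7,0,1],[0,0,-0.5,0,1],[0,0,0,0,1],[0,0,0,0,-1],[0,0,0,0,-1],[0,0,0,0,-1],[0,0,0,0,-1],[0,0,0,0,-1],[0,0,0,0,-1],[0,0,0,0,-1]])

```text
t: 21.75
tcp_pos: [0.4373, 0.0024, 0.0027]
orientation: [[-0.875, 0.485, 0.002], [0.485, 0.875, -0.0], [-0.002, 0.001, -1.0]]
wrist_force: [-0.1, -0.3, 6.2]
gripper_width: 0.0552
grasp_force: 42.8
```

>>> send_rows(motion=[[0,0,1,0,-1],[0,0,2,0,-1],[0,0,2,0,-1],[1,0,0,0.05,-1],[2,-0.2,0,0.05,-1],[2.5,-0.2,0,0.06,-1],[2.5,-0.2,0,0.06,-1],[2.5,-0.2,0,0.06,-1],[2.5,-0.2,0,0.06,-1],[2.5,-0.2,0,0.06,-1],[2.5,-0.2,0,0.06,-1],[2,-0.1,0,0.03,-1],[1,0,0,0.016,-1],[0.4,0,0,0,-1],[0,0,0,0,-1],[0,0,0,0,-1],[0,0,0,0,-1]])

```text
t: 23.45
tcp_pos: [0.6495, -0.0124, 0.0516]
orientation: [[-1.0, -0.0, -0.001], [-0.0, 1.0, -0.0], [0.001, -0.0, -1.0]]
wrist_force: [-0.5, 0.5, -2.6]
gripper_width: 0.0552
grasp_force: 43.2
```

>>> send_rows(motion=[[0.1,0.1,-1.5,0,-1],[0,0,-1.7,0,-1],[0,0,-1,0,-1],[0,0,-0.4,0,-1],[0,0,-0.25,0,-1],[0,0,0,0,-1],[0,0,0,0,-1]])

```text
t: 24.15
tcp_pos: [0.6516, -0.0114, 0.0029]
orientation: [[-1.0, -0.0, 0.0], [-0.0, 1.0, 0.0], [-0.0, 0.0, -1.0]]
wrist_force: [-0.1, -0.1, -1.2]
gripper_width: 0.0554
grasp_force: 43.1
```

>>> send_rows(motion=[[0,0,0,0,0.5],[0,0,0,0,1],[0,0,0,0,1],[0,0,0,0,1],[0,0,1,0,1],[0,0,2.5,0,1],[0,0,3.5,0,1],[0,0,3.5,0,1],[0,0,1.5,0,1],[0,0,0,0,1]])

```text
t: 25.15
tcp_pos: [0.6532, -0.0114, 0.1262]
orientation: [[-1.0, -0.0, 0.006], [-0.0, 1.0, -0.0], [-0.006, -0.0, -1.0]]
wrist_force: [-0.1, 0.2, -0.4]
gripper_width: 0.0855
grasp_force: 0.0
```

>>> send_rows(motion=[[-1,1.5,0,-0.02,1],[-2,2.7,0,-0.03,1],[-2,2.8,0,-0.03,1],[-2,2.8,0,-0.03,1],[-2,2.8,0,-0.03,1],[-2,2.8,0,-0.03,1],[-2,2.8,0,-0.03,1],[-2,2.8,0,-0.03,1],[-2,2.8,0,-0.03,1],[-2,2.8,0,0,1],[-1.5,2.3,0,0,1],[-0.6,1,0,0,1],[0,0,0,0,1],[0,0,0,0,1],[0,0,0,0,1]])

```text
t: 26.65
tcp_pos: [0.4415, 0.2856, 0.1226]
orientation: [[-0.966, 0.26, -0.0], [0.26, 0.966, -0.001], [-0.0, -0.001, -1.0]]
wrist_force: [-0.5, -0.4, -0.3]
gripper_width: 0.0853
grasp_force: 0.0
```

Run:
```python
from seg import *
p,P=shot('wrist','wrist6'); q,Q=shot('side','side6');s,S=shot('scene','scene6')
print(top('wrist6',(255,200)))
cv2.imwrite('pics/c6.png',np.hstack([p,cv2.resize(q[120:264,230:350],(288,384))]))
```

```text
n1586 z39 circ(439,288) r36.7 rect(439,288) 60x44 longyaw -15
```

View pics/c6.png

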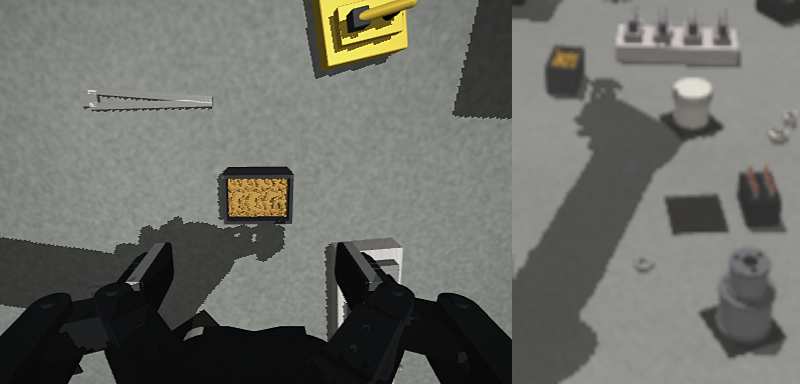

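Run:
```python
from h import *
for f in('wrist6','scene0'):
    p,P=load(f); m=(P[...,2]>.03)&(P[...,2]<.075)&(P[...,0]>.48)&(P[...,0]<.8)&(P[...,1]>.26)&(P[...,1]<.45)
    q=P[m]; print(f,len(q),q[q[:,0].argsort()[:300:60]].round(3).tolist(),q[:,1].min())
```

```text
wrist6 327 [[0.533, 0.384, 0.034], [0.536, 0.392, 0.031], [0.539, 0.388, 0.035], [0.543, 0.387, 0.043], [0.546, 0.39, 0.047]] 0.3447579243310286
scene0 1063 [[0.534, 0.357, 0.037], [0.548, 0.377, 0.055], [0.551, 0.397, 0.035], [0.555, 0.372, 0.033], [0.562, 0.398, 0.037]] 0.33046996219763874
```

Fixture starts at x ≈ 0.53, well clear of the fingers. Gripping the cleaner.

>>> send_rows(motion=[[-0.25,0.25,-3,0,1],[0,0,-4,0,1],[0,0,-3,0,1],[0,0,-1.3,0,1],[0,0,-0.4,0,1],[0,0,0,0,1],[0,0,0,0,-1],[0,0,0,0,-1],[0,0,0,0,-1],[0,0,0,0,-1],[0,0,0,0,-1],[0,0,0,0,-1],[0,0,0,0,-1]])

```text
t: 28.1
tcp_pos: [0.4389, 0.2905, 0.0076]
orientation: [[-0.966, 0.257, 0.002], [0.257, 0.966, 0.001], [-0.002, 0.002, -1.0]]
wrist_force: [-1.5, -0.1, 7.0]
gripper_width: 0.0594
grasp_force: 44.5
```

>>> send_rows(motion=[[0,0,1,0,-1],[0,0,2.5,0,-1],[0,0,3.5,0,-1],[0.5,-1.5,1,0.02,-1],[1.3,-2.8,0,0.03,-1],[1.4,-2.9,0,0.03,-1],[1.4,-2.9,0,0.03,-1],[1.4,-2.9,0,0.03,-1],[1.4,-2.9,0,0.03,-1],[1.4,-2.9,0,0.03,-1],[1.4,-2.9,0,0.03,-1],[1.4,-2.9,0,0.03,-1],[1.3,-2.8,0,0,-1],[0.8,-1.9,0,0,-1],[0.4,-0.7,0,0,-1],[0,0,0,0,-1],[0,0,0,0,-1],[0,0,0,0,-1]])

```text
t: 29.9
tcp_pos: [0.5783, -0.008, 0.0862]
orientation: [[-1.0, -0.003, -0.0], [-0.003, 1.0, 0.001], [0.0, 0.001, -1.0]]
wrist_force: [1.2, 0.3, -2.0]
gripper_width: 0.0593
grasp_force: 43.9
```

Run:
```python
from h import *
p,P=load('side6');p2,P2=load('scene6')
for q in(P,P2):
    s=q[(abs(q[...,0]-.651)<.05)&(abs(q[...,1]+.011)<.05)&(q[...,2]>.012)&(q[...,2]<.05)]
    print(cv2.minAreaRect((s[:,:2]*1000).astype(np.float32)))
```

```text
((649.792724609375, -13.954296112060547), (38.060951232910156, 57.52202606201172), 0.26842138171195984)
((653.1316528320312, -9.03849983215332), (40.02925109863281, 58.39607620239258), 0.9265944957733154)
```

>>> send_rows(motion=[[0.1,-0.2,-1.5,0,-1],[0,0,-2,0,-1],[0,0,-2,0,-1],[0,0,-1.2,0,-1],[0,0,-0.5,0,-1],[0,0,-0.2,0,-1],[0,0,0,0,-1],[0,0,0,0,-1]])

```text
t: 30.7
tcp_pos: [0.5805, -0.0119, 0.0128]
orientation: [[-1.0, -0.0, 0.001], [-0.0, 1.0, 0.0], [-0.001, 0.0, -1.0]]
wrist_force: [-1.1, -0.1, -1.5]
gripper_width: 0.0593
grasp_force: 43.9
```

>>> send_rows(motion=[[0,0,-0.1,0,-1],[0,0,-0.1,0,-1],[0,0,0,0,-1],[0,0,0,0,-1],[0,0,0,0,0.7],[0,0,0,0,1],[0,0,0,0,1],[0,0,0,0,1],[0,0,1,0,1],[0,0,2.5,0,1],[0,0,3.5,0,1],[-1,0,3.5,0,1],[-3,0,3,0,1],[-4,0,2,0,1],[-4,0,2,0,1],[-3,0,1,0,1],[0,0,0,0,1],[0,0,0,0,1],[0,0,0,0,1]])

```text
t: 32.6
tcp_pos: [0.4308, -0.012, 0.1953]
orientation: [[-1.0, 0.0, 0.001], [0.0, 1.0, 0.0], [-0.001, 0.0, -1.0]]
wrist_force: [0.5, 0.1, -0.9]
gripper_width: 0.0856
grasp_force: 0.0
```

Run:
```python
from h import *
ims=[]
for f in('side','scene'):
    p,P=shot(f,f+'7')
    for n,x,y,lo,hi,r in(('clean',.58,-.011,.012,.05,.045),('block',.651,-.011,.012,.055,.035),('jar',.604,.177,.04,.055,.045),('rl',.599,-.183,.036,.047,.045),('rs',.599,-.183,.068,.08,.045)):
        s=P[(np.abs(P[...,:2]-[x,y]).max(-1)<r)&(P[...,2]>lo)&(P[...,2]<hi)]
        q=(s[:,:2]*1000).astype(np.float32);print(f,n,np.round(cv2.minEnclosingCircle(q)[0]),np.round(cv2.minAreaRect(q)[0]),np.round(cv2.minAreaRect(q)[2]),round(np.percentile(s[:,2],90),3))
    ims.append(p)
cv2.imwrite('pics/c7.png',np.hstack([cv2.resize(ims[0][110:270,220:380],(400,400)),cv2.resize(ims[1][150:310,120:280],(400,400))]))
```

```text
side clean [581. -13.] [581. -14.] 90.0 0.043
side block [650. -14.] [650. -14.] 1.0 0.04
side jar [603. 180.] [602. 177.] 7.0 0.048
side rl [ 598. -184.] [ 597. -187.] 76.0 0.045
side rs [ 596. -184.] [ 598. -184.] 36.0 0.074
scene clean [585. -10.] [583. -11.] 90.0 0.042
scene block [653. -10.] [654.  -9.] 2.0 0.039
scene jar [606. 182.] [606. 181.] 29.0 0.049
scene rl [ 601. -179.] [ 603. -177.] 49.0 0.045
scene rs [ 601. -181.] [ 600. -181.] 41.0 0.075
```

View pics/c7.png

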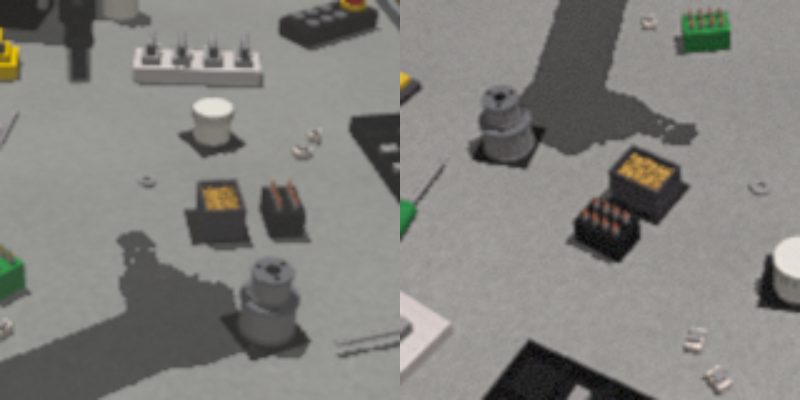

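Both views show all five upright and in place: jar at (212,122), cleaner (220,210), block (283,208) and stack (268,305) in the left crop. The positions are within a few millimetres of target, so I'm handing in.

```bash
python3 -c "
from rig import env
print(env.hand_in())"
```

```text
the job is handed in; nothing more can be done
None
```

The soldering cell is laid out as asked and handed in at about 33 s of the 109 s; the last camera check showed all five things upright and within a few millimetres of target, but hand-in returned no verdict.

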